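# Lift the dial gauge off its test port

### The job

The large dial gauge stands on a test port inside the open-topped guard. Swing the guard's front door wide open by its handle, so that the keeper fork on the door no longer reaches over the gauge, then lift the gauge straight up off the port's spigot and hold it upright and still above the port, at least 5 cm clear of the spigot's tip. Finish while still holding the gauge in the air with the door left wide open; do not tip the gauge and do not disturb the other fittings lying about.

Things in the scene. Friction and masses are not known exactly. Their poses are not given: they have to be found in the camera images.
- guard: fixed sheet-metal guard box, 200 deep (its x) by 220 wide (its y) by 215 high, white side walls 4 thick, back wall only 100 high with a 10 mm rail above it at the top, steel floor 6 thick, no roof; origin at the centre of its underside; the open front, closed by the door, faces its -x. It is placed and turned differently each time.
- guard_door (a joint): front door, clear panel in an aluminium frame, 8 thick, 216 wide, 211 high, lower edge 4 above the table. Upright hinge at the guard's front corner on its -y side; 0 = shut, grows (rad) as the free edge swings out to the guard's -x, counter-clockwise from above, to 1.9 at most; may start slightly ajar. Turns easily (0.05 Nm friction), stays where it is left.
- keeper_tip (a point): middle of the free end of the keeper fork on the door's inner face: three 8 mm steel rods, 110 wide, centred on the door, reaching 130 inward, centreline 208 above the table, just over the gauge. With the door shut the gauge cannot be lifted; from about 1.1 rad (65 degrees) of door opening the fork is out of the way.
- handle_grip (a point): grip point on the door handle, an upright round steel bar, 12 in diameter, at heights 83 to 215 over the table, 190 from the hinge axis along the door, centreline 35 in front of the outer face. The point is on the centreline, 23 below the bar's top. Standoffs at heights 99 and 152; above them the bar is free all round and can be pinched from above with any yaw. Moves with the door.
- door_hinge (a point): point on the door's upright hinge axis, 192 above the table, fixed to the guard.
- port: fixed steel test port inside the guard; origin at the centre of its underside, on the guard's floor (6 above the table). Foot 60 in diameter, post, collar 38 in diameter with its top 45 above the origin, then a spigot 12 in diameter and 20 high.
- spigot_tip (a point): top of the port's spigot, 65 above the port's origin.
- gauge: large dial gauge, free, about 0.5 kg. Origin: centre of the underside of its brass socket; z up the stem, dial looks to -x. Socket 26 wide, 26 high, bore 14, slipped loosely over the spigot, resting on the collar. Round steel case 100 in diameter, 38 thick (along x), centre 93 and top 143 above the origin; grip it from above across the 38. Turned a little relative to the guard.
- adapter_a: bystander: small steel adapter, 26 in diameter, 40 high, standing on the guard's floor near a front corner; origin under its centre.
- plug: bystander: grey plastic plug, 22 in diameter, 22 high, standing on the guard's floor near the other front corner; origin under its centre.
- adapter_b: bystander: steel adapter, 38 in diameter, 45 high, standing on the table; origin under its centre.
- small_gauge: bystander: small dial gauge standing on its own foot on the table outside the guard, case 64 in diameter, 100 high; origin under its foot.
- transmitter: bystander: steel pressure transmitter standing upright on the table, 56 in diameter at its foot, 146 high; origin under its foot.
- spanner: bystander: spanner about 160 long lying on the table.
- cap: bystander: grey plastic cap, 28 in diameter, 20 high, on the table; origin under its centre.
There are look-alikes about, which are no part of the job. What is shaped like the gauge but pink is not meant.

How it is judged:
On the way, in this order (a step that is already met when the one before it is completed fails the run):
1. the door stands wide open while the gauge is still seated on its port (value of joint guard_door above 1.1 rad and z of gauge in the frame of port below 0.055 m), for 0.2 s.
2. the gauge is lifted clear of the spigot by the gripper (z of gauge in the frame of spigot_tip above 0.045 m and contact force between gauge and the fingers above 2 N), for 0.2 s.
At the end, for the whole second after the job is handed in: The door is at least 1.1 rad open; the gripper holds the gauge with its socket's underside more than 45 mm above the spigot's tip and within 40 mm sideways of the port's axis, within 0.1 rad of upright, moving slower than 0.02 m/s and 0.15 rad/s, and touching neither port, guard nor door (all of step 2 and value of joint guard_door above 1.1 rad and horizontal distance between gauge and port below 0.04 m and angle between gauge's own z axis and vertical below 0.1 rad and linear speed of gauge below 0.02 m/s and angular speed of gauge below 0.15 rad/s and contact force between gauge and port below 0.05 N and contact force between gauge and guard below 0.05 N); the arm keeps its last pose, push and grip.
It fails at once if the gauge is tipped by more than 15 degrees (angle between gauge's own z axis and vertical above 0.26 rad).
It fails at once if another fitting is shoved by more than 3 cm (distance of any of adapter_a, plug, adapter_b, small_gauge, transmitter, spanner, cap from where it was at the start of the episode above 0.03 m).
It also fails if it takes over 58 s, if anything falls off the work surface, if the arm or the gripper's body presses on something with over 40 N, if the wrist force passes 120 N, or if a joint passes its speed limit or range.

### The arm

A 6-joint arm with a two-finger parallel gripper is mounted at the origin on the work surface. World frame = base frame: x ahead of the robot, y to its left, z up, the work surface at z = 0. Lengths are in m, angles in rad, forces in N, time in s.
With the tool pointing down it reaches from about 0.375 to 0.9 m from the base axis. Payload 3.1 kg.
Tool frame: the origin (TCP) lies on the centre line of the jaws, within the pads' length; the fingertips stand 19 mm ahead of it and the grasp point (between the pads) is the TCP; z points along the fingers, y is the line along which they close (so a half turn about z gives the same grasp; the last joint's range is limited). The gripper opens to 85 mm and grips with 20 to 120 N. Pads are 22 mm wide; open, the fingers measure 114 mm over their backs; the gripper's body (76 mm by 85 mm) begins 54 mm behind the grasp point. The pads swing forward as they close: fully open they stand 13 mm farther back than shut.
Start: joints at [-1.351, 0.527, 1.433, -0, 1.181, -0.178], TCP at [0.242, -0.576, 0.25] pointing down, gripper open.
Joint ranges: [-3.08, 3.08], [-0.75, 2.2], [0.22, 2.44], [-1.43, 4.57], [0, 2.65], [-2.85, 2.85]. Speed limits (rad/s): [2.79, 2.79, 3.14, 3.14, 3.14, 3.14].

### API

Orientations are given as a unit quaternion [x, y, z, w].
In Python, from station import manip, cams, sign_off gives the robot as it stands.
- The arm moves only by the tool carry_out, never from a script. Its argument "targets" is a list that holds one entry, the list of rows, each a list of 7 numbers: the shift along the tool's x, y, z in cm, then the turn, a rotation vector about the tool's x, y, z in degrees, then the finger opening in cm, from 0 to 8.54. A call has 1 to 12 rows; each row is the pose to reach, as a shift and turn from the pose commanded when the call began, along the tool's axes at that moment; what a row does not reach only later rows make up. A row lasts 1/12 s, in which the tool goes at most 41.7 mm and 7.16 degrees, less where a joint would pass 70% of its speed; a pose out of reach is approached as far as the arm can. A call with a gripper value outside its range is refused whole. The fingers move at their own pace and stop on an object; "force" is the grip in N (left out, the last holds). Time passes only in rows, so rows that repeat a pose let the fingers close. It gives the time, the measured TCP pose, the force, the opening and the grip force at its end, in the units of the state.
- manip.sense(): the state, without advancing time (a new reading comes with each control period).
- cams.snapshot(name): name is "scene" or "top"; returns the picture (384x512x3 uint8, red, green, blue); there is no depth.
- cams.camera_info(name): a dict with "K" (3x3 intrinsics, pixels), "k1" (the pictures are not rectified: a ray, as slopes to the right and down, at radius r is drawn at 1 + k1 r^2 times it, then the intrinsics apply), "T" (4x4, takes a point from camera to world coordinates). Camera axes: x right, y down, z forward; pixel columns grow to the right and rows downward; lengths in m; the calibration is good to about 2 mm. A picture is of the moment at which its call begins. camera_info takes no time and is no camera call.
- sign_off(): hands the job in; it is judged then, once.
The state is a dict: "t": time; "q": joint angles; "qd": joint speeds; "tau": joint torques, N m; "tcp_pos": TCP position; "tool_rot": TCP orientation; "force": force on the tool from outside, world axes, zero at the start; "ft_torque": the same for the moment, N m; "finger_gap": opening from 0.0 (shut) to 1.0 (fully open); "gripper_force": force on a finger pad.
Only numpy, scipy, OpenCV 4.12 (cv2) and the standard library are available. Lean on these libraries where they do the work, as an engineer would, in place of code of your own. Each camera call takes 0.05 s, during which the arm holds its last target. There are 200 camera calls.

## Working session

There is one attempt and no reset: what is moved stays moved. The work goes in short steps, Python scripts to look and compute and a tool call to move; the robot and the scene stay as the last step left them, time stands still between calls to the robot, and variables do not carry over. Pictures are saved under pics/ and viewed, at most 10 in all, crops included, and the job is handed in when it is done.

Besides the shell and the picture viewer there is one more tool, called in YAML: its name, and indented under it one key for each argument. carry_out: Moves the arm, as the interface text tells. Its arguments: {"type":"object","properties":{"targets":{"type":"array"},"force":{"type":"number"}},"required":["targets"]}

```bash
mkdir -p pics; ls; python3 - <<'E'
from station import manip,cams
import cv2,numpy as np
for n in("scene","top"):
    im=cams.snapshot(n); cv2.imwrite(f"pics/{n}0.png",im[:,:,::-1]); i=cams.camera_info(n); print(n,np.round(i["K"],1).tolist(),i["k1"],np.round(i["T"],3).tolist())
print(manip.sense())
E
```

```text
pics
scene [[462.0, 0.0, 246.4], [0.0, 462.0, 191.4], [0.0, 0.0, 1.0]] 0.030930915408964393 [[-0.562, 0.65, -0.511, 1.277], [0.827, 0.439, -0.351, 0.493], [-0.004, -0.62, -0.784, 1.234], [0.0, 0.0, 0.0, 1.0]]
top [[405.1, 0.0, 257.0], [0.0, 405.1, 191.8], [0.0, 0.0, 1.0]] -0.1134106169534916 [[-0.003, -0.982, 0.188, 0.335], [-1.0, 0.003, -0.001, 0.015], [0.0, -0.188, -0.982, 1.352], [0.0, 0.0, 0.0, 1.0]]
{'t': 0.1, 'q': array([-1.35150496e+00,  5.28358551e-01,  1.43380585e+00,  1.13696128e-05,
        1.18140695e+00, -1.78498099e-01]), 'qd': array([ 1.20616024e-03, -1.18006041e-03, -4.21568537e-03, -7.31284012e-04,
        2.94811683e-05, -5.80244645e-04]), 'tau': array([-2.96401422e-04, -4.43303883e+01, -1.78586304e+01, -2.00598943e-04,
        3.82524566e-03,  2.83288648e-05]), 'tcp_pos': array([ 0.24200648, -0.57556812,  0.24943037]), 'tool_rot': array([ 9.80285509e-01,  1.97583758e-01, -1.49219863e-05, -9.89251039e-04]), 'force': array([-0.27365871,  0.38872085,  0.18343433]), 'ft_torque': array([-0.03481638, -0.0385232 , -0.02561468]), 'gripper_force': 0.0, 'finger_gap': 0.9962227301851962}
```

View pics/scene0.png

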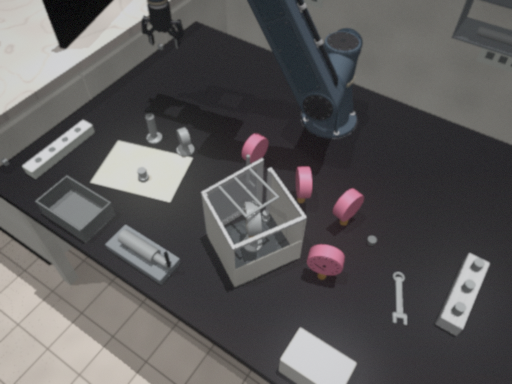

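View pics/top0.png

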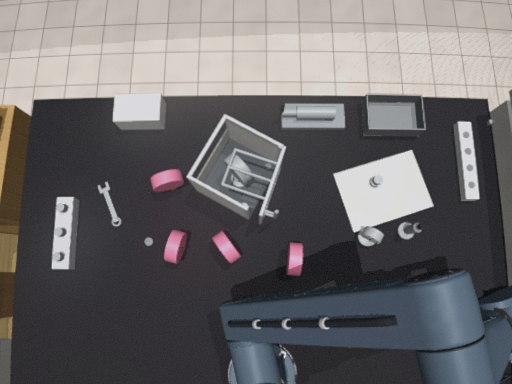

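The scene view shows the white guard at about (253,222) with a grey gauge inside it, and four pink look-alikes around it at (255,149), (305,183), (348,206) and (325,262). In the top view the guard is at (237,167), the grey gauge inside at (238,172), and the handle at roughly (272,212). The candidates for the gauge (top view) are:
- the grey one inside the guard (238,172), which is the one I choose
- pink ones at (167,181), (175,247), (226,247) and (295,259), which are excluded by colour
- the small grey gauge at (370,236), which is a bystander

Next I check the choice in a close crop.

```bash
python3 - <<'E'
import cv2,numpy as np
a=cv2.imread("pics/top0.png")[105:230,175:300]; b=cv2.imread("pics/scene0.png")[150:290,190:315]
a=cv2.resize(a,(400,400),interpolation=2);b=cv2.resize(b,(400,448),interpolation=2)
o=np.zeros((448,800,3),np.uint8);o[:400,:400]=a;o[:,400:]=b;cv2.imwrite("pics/crop0.png",o)
E
```

```text
(no output)
```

View pics/crop0.png

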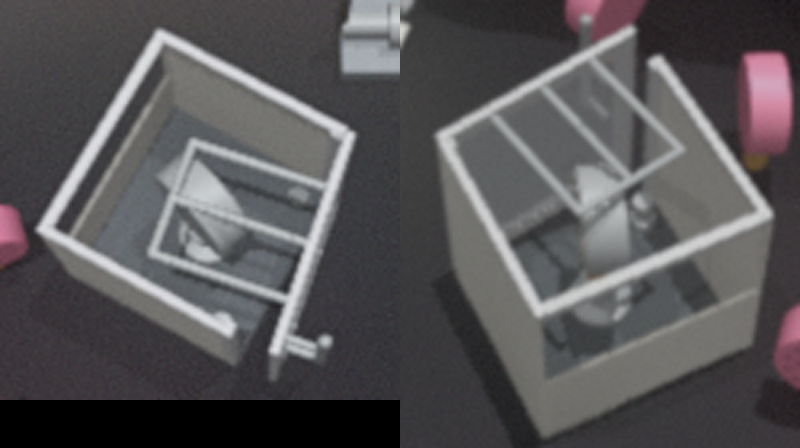

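The crop confirms the grey gauge inside the guard, under the three-rod keeper fork. The door is slightly ajar, with its hinge at top-view crop (348,133), its free edge at (275,375) and the handle's top at (325,342). In the scene crop the handle's top is at (587,20).

```bash
cat > h.py <<'E'
import numpy as np,cv2
from station import manip,cams
from scipy.spatial.transform import Rotation as R
def ray(n,uv):
    i=cams.camera_info(n);K=np.array(i["K"]);T=np.array(i["T"])
    d=(np.array(uv,float)-K[:2,2])/[K[0,0],K[1,1]]; s=d.copy()
    for _ in range(20): s=d/(1+i["k1"]*(s@s))
    v=T[:3,:3]@np.r_[s,1]; return T[:3,3],v/np.linalg.norm(v)
def onz(n,uv,z):
    o,v=ray(n,uv); return (o+v*(z-o[2])/v[2])
def two(a,b):
    (o,v),(p,w)=ray("top",a),ray("scene",b)
    st=np.linalg.lstsq(np.c_[v,-w],p-o,rcond=None)[0]
    x,y=o+v*st[0],p+w*st[1]; return (x+y)/2,np.linalg.norm(x-y)
def px(n,X):
    i=cams.camera_info(n);T=np.array(i["T"]);c=T[:3,:3].T@(np.array(X)-T[:3,3]);s=c[:2]/c[2]
    K=np.array(i["K"]);return s*(1+i["k1"]*(s@s))*[K[0,0],K[1,1]]+K[:2,2]
E
cat > m1.py <<'E'
from h import *
f=lambda u,v:(175+(u+.5)/3.2-.5,105+(v+.5)/3.2-.5)
g=lambda u,v:(190+(u-400+.5)/3.2-.5,150+(v+.5)/3.2-.5)
P={k:onz("top",f(*c),.215) for k,c in dict(back_my=(160,36),back_py=(45,230),front_my=(350,134),front_py=(234,329),handle=(325,342),free=(276,362)).items()}
for k,v in P.items(): print(k,np.round(v,4))
S={k:onz("scene",g(*c),.215) for k,c in dict(back_my=(440,136),x=(633,32),handle=(587,20),x2=(657,63),x3=(768,213),x4=(540,310)).items()}
for k,v in S.items(): print('S',k,np.round(v,4))
print("tri handle",two(f(325,342),g(587,20)))
E
python3 m1.py
```

```text
back_my [0.7828 0.1089 0.215 ]
back_py [0.5979 0.2104 0.215 ]
front_my [ 0.687  -0.0662  0.215 ]
front_py [0.5072 0.0396 0.215 ]
handle [ 0.4953 -0.0409  0.215 ]
free [0.4776 0.0025 0.215 ]
S back_my [ 0.6853 -0.0646  0.215 ]
S x [0.4874 0.0088 0.215 ]
S handle [ 0.4987 -0.0351  0.215 ]
S x2 [0.5071 0.0477 0.215 ]
S x3 [0.5963 0.2147 0.215 ]
S x4 [0.7815 0.1106 0.215 ]
tri handle (array([ 0.4951842 , -0.03961256,  0.20946501]), np.float64(0.003600784157580574))
```

```bash
cat >> h.py <<'E'
def plan(*tg):
    s=manip.sense();p=s["tcp_pos"];A=R.from_quat(s["tool_rot"])
    print("t",round(s["t"],2),"tcp",np.round(p,4),"yaw",round(np.degrees(np.arctan2(*A.as_matrix()[1::-1,0])),1),"gap",round(s["finger_gap"],3),"gf",round(s["gripper_force"],1))
    for x,y,z,yaw in tg:
        B=R.from_euler("z",yaw,degrees=True)*R.from_euler("x",180,degrees=True)
        print(np.round(A.inv().apply(np.array([x,y,z])-p)*100,2),np.round((A.inv()*B).as_rotvec(degrees=True),1))
E
python3 - <<'E'
from h import *
for c in [(295,259),(226,247),(370,236)]: print(c,onz("top",c,.1))
plan((.37,-.31,.28,70),(.496,-.0395,.28,70),(.496,-.0395,.192,70))
E
```

```text
(295, 259) [ 0.36443008 -0.10247964  0.1       ]
(226, 247) [0.40182988 0.10910671 0.1       ]
(370, 236) [ 0.43303234 -0.33828508  0.1       ]
t 0.1 tcp [ 0.242  -0.5756  0.2494] yaw 22.8 gap 0.996 gf 0.0
[ 22.09 -19.53  -3.01] [ -0.1  -0.1 -47.2]
[ 44.18 -39.59  -2.96] [ -0.1  -0.1 -47.2]
[ 44.18 -39.57   5.84] [ -0.1  -0.1 -47.2]
```

carry_out:
  targets:
    - [[0.5, -0.5, -1, 0, 0, -3, 8.5], [2, -1.8, -2, 0, 0, -7, 8.5], [4, -3.6, -3, 0, 0, -12, 8.5], [6.5, -5.8, -3, 0, 0, -18, 8.5], [9, -8, -3, 0, 0, -24, 8.5], [11.5, -10.3, -3, 0, 0, -30, 8.5], [14, -12.5, -3, 0, 0, -36, 8.5], [16.5, -14.7, -3, 0, 0, -41, 8.5], [19, -17, -3, 0, 0, -44, 8.5], [21.5, -19.2, -3, 0, 0, -46, 8.5], [24, -21.5, -3, 0, 0, -47.2, 8.5], [26.5, -23.7, -3, 0, 0, -47.2, 8.5]]
  force: 30

```text
t: 1.1
tcp_pos: [0.3947, -0.2531, 0.2801]
tool_rot: [0.819, 0.574, -0.0, -0.0]
force: [0.5, -0.2, -0.1]
finger_gap: 0.993
gripper_force: 0.0
```

```bash
python3 -c "
from h import *
plan((.496,-.0395,.28,70),(.496,-.0395,.192,70))"
```

```text
t 1.1 tcp [ 0.3947 -0.2531  0.2801] yaw 70.0 gap 0.993 gf 0.0
[2.354e+01 2.220e+00 2.000e-02] [-0. -0.  0.]
[23.53  2.23  8.82] [-0. -0.  0.]
```

carry_out:
  targets:
    - [[3, 0.3, 0, 0, 0, 0, 8.5], [6.5, 0.6, 0, 0, 0, 0, 8.5], [10, 1, 0, 0, 0, 0, 8.5], [13.5, 1.3, 0, 0, 0, 0, 8.5], [17, 1.6, 0, 0, 0, 0, 8.5], [20, 1.9, 0, 0, 0, 0, 8.5], [22, 2.1, 0, 0, 0, 0, 8.5], [23.2, 2.2, 0.5, 0, 0, 0, 8.5], [23.5, 2.2, 2.5, 0, 0, 0, 8.5], [23.5, 2.2, 5, 0, 0, 0, 8.5], [23.5, 2.2, 7.5, 0, 0, 0, 8.5], [23.5, 2.2, 8.8, 0, 0, 0, 8.5]]

```text
t: 2.1
tcp_pos: [0.4938, -0.0415, 0.1895]
tool_rot: [0.819, 0.574, -0.002, -0.002]
force: [-0.5, -0.4, -0.0]
finger_gap: 0.997
gripper_force: 0.0
```

carry_out:
  targets:
    - [[0, 0, 0, 0, 0, 0, 7], [0, 0, 0, 0, 0, 0, 5], [0, 0, 0, 0, 0, 0, 3], [0, 0, 0, 0, 0, 0, 1], [0, 0, 0, 0, 0, 0, 0.6], [0, 0, 0, 0, 0, 0, 0.6], [0, 0, 0, 0, 0, 0, 0.6], [0, 0, 0, 0, 0, 0, 0.6]]
  force: 30

```text
t: 2.77
tcp_pos: [0.4965, -0.042, 0.1933]
tool_rot: [0.819, 0.574, 0.001, 0.001]
force: [0.1, -0.6, 5.4]
finger_gap: 0.128
gripper_force: 29.6
```

```bash
python3 - <<'E'
from h import *
print(manip.sense()["force"])
for n in ("scene","top"): cv2.imwrite(f"pics/{n}1.png",cams.snapshot(n)[:,:,::-1])
H=np.array([.687,-.0663]);p=manip.sense()["tcp_pos"];d=p[:2]-H;r=np.hypot(*d);a=np.degrees(np.arctan2(d[1],d[0]))
print(r,a)
plan(*[(*(H+r*np.array([np.cos(np.radians(a+k)),np.sin(np.radians(a+k))])),p[2],70+k) for k in range(0,85,7)])
a=cv2.imread("pics/top1.png")[105:255,175:325]; b=cv2.imread("pics/scene1.png")[110:260,190:340]
cv2.imwrite("pics/c1.png",cv2.resize(np.hstack([a,b]),(800,400),interpolation=2))
E
```

```text
[ 0.13932618 -0.6317594   5.35113841]
0.19210754595218346 172.73215504443917
t 2.87 tcp [ 0.4964 -0.042   0.1933] yaw 70.0 gap 0.128 gf 29.6
[ 0. -0. -0.] [ 0.1  0.  -0. ]
[-2.25  0.66  0.  ] [ 0.1  0.  -7. ]
[-4.41  1.58  0.  ] [  0.1   0.  -14. ]
[-6.43  2.76  0.01] [  0.1   0.  -21. ]
[-8.3   4.18  0.01] [  0.1   0.  -28. ]
[-9.98  5.82  0.01] [  0.1   0.  -35. ]
[-11.45   7.65   0.02] [  0.1   0.  -42. ]
[-12.69   9.64   0.02] [  0.1   0.1 -49. ]
[-13.67  11.77   0.03] [  0.1   0.1 -56. ]
[-14.38  14.     0.03] [  0.1   0.1 -63. ]
[-14.82  16.31   0.04] [  0.1   0.1 -70. ]
[-14.98  18.65   0.04] [  0.1   0.1 -77. ]
[-14.84  20.99   0.05] [  0.1   0.1 -84. ]
```

View pics/c1.png

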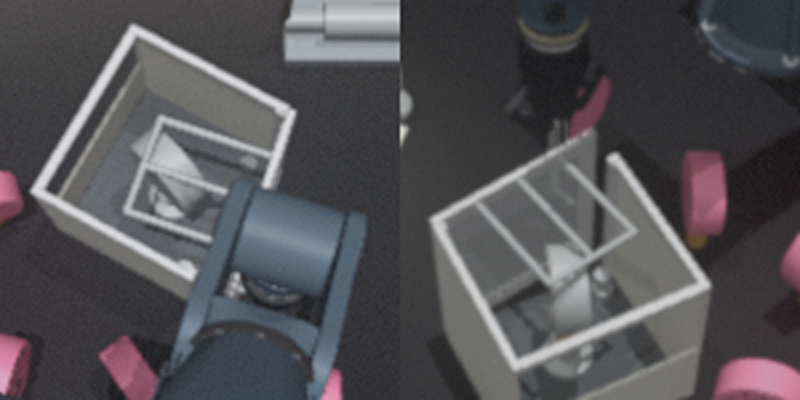

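The crop shows the bar pinched in the closed jaws at crop (560,135). The gap equals the bar's diameter and the pad force is 29.6 N, so I swing the door on its arc.

carry_out:
  targets:
    - [[-0.5, 0.1, 0, 0, 0, -1.5, 0.6], [-1.15, 0.3, 0, 0, 0, -3.5, 0.6], [-2.25, 0.65, 0, 0, 0, -7, 0.6], [-3.35, 1.1, 0, 0, 0, -10.5, 0.6], [-4.4, 1.6, 0, 0, 0, -14, 0.6], [-5.45, 2.15, 0, 0, 0, -17.5, 0.6], [-6.45, 2.75, 0, 0, 0, -21, 0.6], [-7.4, 3.45, 0, 0, 0, -24.5, 0.6], [-8.3, 4.2, 0, 0, 0, -28, 0.6], [-9.2, 5, 0, 0, 0, -31.5, 0.6], [-10, 5.8, 0, 0, 0, -35, 0.6], [-10, 5.8, 0, 0, 0, -35, 0.6]]

```text
t: 3.87
tcp_pos: [0.5204, -0.1575, 0.1933]
tool_rot: [0.609, 0.793, 0.002, 0.004]
force: [7.1, 2.3, 2.8]
finger_gap: 0.131
gripper_force: 30.1
```

```bash
python3 - <<'E'
from h import *
print(manip.sense()["force"])
H=np.array([.687,-.0663]);p=manip.sense()["tcp_pos"];d=p[:2]-H;r=np.hypot(*d);a=np.degrees(np.arctan2(d[1],d[0]))
print(r,a)
plan(*[(*(H+r*np.array([np.cos(np.radians(a+k)),np.sin(np.radians(a+k))])),p[2],105+k) for k in range(0,52,5)])
E
```

```text
[7.13795769 2.32873441 2.81320008]
0.18989067868390572 -151.29492728667861
t 3.87 tcp [ 0.5204 -0.1575  0.1933] yaw 105.0 gap 0.131 gf 30.1
[ 0.  0. -0.] [ 0.5  0.2 -0. ]
[-1.59  0.46  0.01] [ 0.5  0.3 -5. ]
[-3.13  1.06  0.02] [  0.5   0.3 -10. ]
[-4.62  1.8   0.03] [  0.5   0.3 -15. ]
[-6.04  2.65  0.05] [  0.4   0.3 -20. ]
[-7.37  3.63  0.06] [  0.4   0.3 -25. ]
[-8.62  4.73  0.08] [  0.4   0.4 -30. ]
[-9.76  5.92  0.09] [  0.4   0.4 -35. ]
[-10.8    7.21   0.11] [  0.4   0.4 -40. ]
[-11.72   8.59   0.12] [  0.4   0.4 -45. ]
[-12.52  10.04   0.14] [  0.4   0.4 -50. ]
```

carry_out:
  targets:
    - [[-0.6, 0.3, 0, 0, 0, -2, 0.6], [-1.5, 0.5, 0, 0, 0, -5, 0.6], [-3, 1.1, 0, 0, 0, -10, 0.6], [-4.5, 1.9, 0, 0, 0, -15, 0.6], [-5.9, 2.75, 0, 0, 0, -20, 0.6], [-7.25, 3.7, 0, 0, 0, -25, 0.6], [-8.5, 4.8, 0, 0, 0, -30, 0.6], [-9.6, 6, 0, 0, 0, -35, 0.6], [-10.6, 7.2, 0, 0, 0, -40, 0.6], [-11.5, 8.6, 0, 0, 0, -45, 0.6], [-11.5, 8.6, 0, 0, 0, -45, 0.6], [-11.5, 8.6, 0, 0, 0, -45, 0.6]]

```text
t: 4.87
tcp_pos: [0.63, -0.2472, 0.1933]
tool_rot: [0.259, 0.966, -0.002, 0.002]
force: [-1.5, -4.3, 4.5]
finger_gap: 0.13
gripper_force: 30.7
```

carry_out:
  targets:
    - [[0, 0, 0, 0, 0, 0, 1.5], [0, 0, 0, 0, 0, 0, 4], [0, 0, 0, 0, 0, 0, 5], [0, 0, 0, 0, 0, 0, 5], [0, 0, -1, 0, 0, 0, 5], [0, 0, -3, 0, 0, 0, 5], [0, 0, -6, 0, 0, 0, 5], [-1, 0, -9, 0, 0, 0, 8.5], [-4, 0, -11, 0, 0, 0, 8.5], [-7, 0, -11, 0, 0, 0, 8.5], [-8, 0, -11, 0, 0, 0, 8.5], [-8, 0, -11, 0, 0, 0, 8.5]]

```text
t: 5.87
tcp_pos: [0.6998, -0.2855, 0.303]
tool_rot: [0.259, 0.966, -0.0, 0.001]
force: [-1.4, -0.2, -0.9]
finger_gap: 0.998
gripper_force: 0.0
```

```bash
python3 - <<'E'
from h import *
plan()
for n in ("scene","top"): cv2.imwrite(f"pics/{n}2.png",cams.snapshot(n)[:,:,::-1])
a=cv2.imread("pics/top2.png")[105:265,175:335]; b=cv2.imread("pics/scene2.png")[130:290,175:335]
cv2.imwrite("pics/c2.png",cv2.resize(np.hstack([a,b]),(800,400),interpolation=2))
E
```

```text
t 5.87 tcp [ 0.6998 -0.2855  0.303 ] yaw 150.0 gap 0.998 gf 0.0
```

View pics/c2.png

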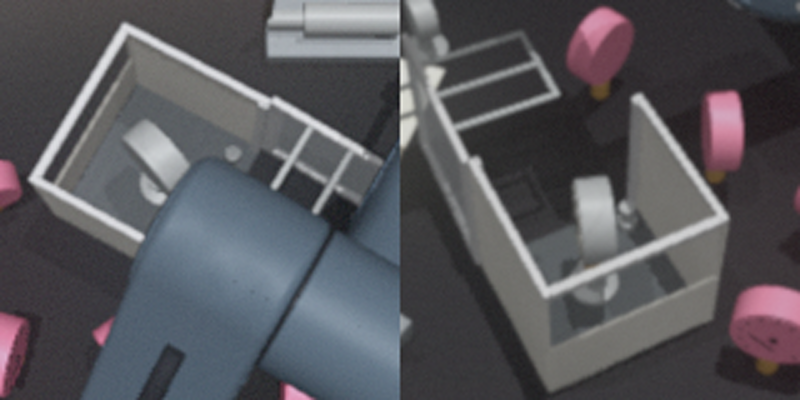

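The door now stands about 90° open and the fork is clear of the gauge, which still sits upright. The arm hides part of the top view, so I move it aside to measure.

carry_out:
  targets:
    - [[1, -1.5, 0, 0, 0, 0, 8.5], [3, -4, 0, 0, 0, 0, 8.5], [5, -6.5, 0, 0, 0, 0, 8.5], [7, -9, 0, 0, 0, 0, 8.5], [9, -11.5, 0, 0, 0, 0, 8.5], [11, -14, 0, 0, 0, 0, 8.5], [13, -16.5, 0, 0, 0, 0, 8.5], [15, -19, 0, 0, 0, 0, 8.5], [17, -21.5, 0, 0, 0, 0, 8.5], [18, -23, 0, 0, 0, 0, 8.5], [18.5, -24, 0, 0, 0, 0, 8.5], [18.5, -24, 0, 0, 0, 0, 8.5]]

```text
t: 6.97
tcp_pos: [0.4158, -0.3998, 0.3026]
tool_rot: [0.26, 0.966, 0.0, -0.0]
force: [0.9, 0.6, -0.5]
finger_gap: 0.996
gripper_force: 0.0
```

```bash
python3 - <<'E'
from h import *
plan()
for n in ("scene","top"): cv2.imwrite(f"pics/{n}3.png",cams.snapshot(n)[:,:,::-1])
a=cv2.imread("pics/top3.png")[130:210,195:275]; b=cv2.imread("pics/scene3.png")[185:265,215:295]
cv2.imwrite("pics/c3.png",cv2.resize(np.hstack([a,b]),(800,400),interpolation=2))
E
```

```text
t 6.97 tcp [ 0.4158 -0.3998  0.3026] yaw 149.8 gap 0.996 gf 0.0
```

View pics/c3.png

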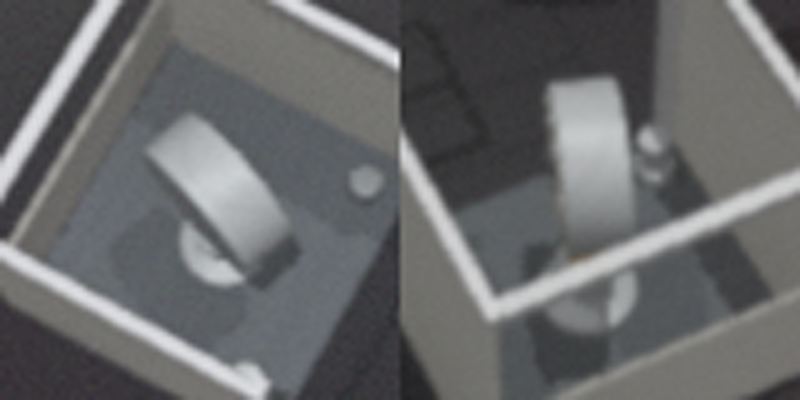

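The gauge stands free: in the top crop its rim band runs from the upper end at (148,152)–(190,115) to the lower end at (257,290)–(298,250), and the port's foot is at about (220,245). In the scene crop the rim runs from its top at (553,85)–(618,80) down to about (603,250). The plug and the adapter are still standing.

```bash
python3 - <<'E'
from h import *
f=lambda u,v:(195+(u+.5)/5-.5,130+(v+.5)/5-.5)
g=lambda u,v:(215+(u-400+.5)/5-.5,185+(v+.5)/5-.5)
def ang(a,b): d=b-a; return np.degrees(np.arctan2(d[1],d[0])),np.hypot(*d[:2])
for a,b,z in [((148,152),(190,115),.15),((240,275),(295,235),.15),((257,290),(298,250),.13)]:
    print("top gen",ang(onz("top",f(*a),z),onz("top",f(*b),z)))
print("sc gen",ang(onz("scene",g(553,85),.18),onz("scene",g(618,80),.18)))
u,l=onz("top",f(169,133),.15),onz("top",f(277,268),.135); print("long",u,l,ang(l,u))
print("centre top",onz("top",f(223,200),.144),"scene",onz("scene",g(595,167),.144),"tri",two(f(223,200),g(595,167)))
c=onz("top",f(223,200),.144)
inv=lambda n,X:(np.round((px(n,X)-([195,130] if n=="top" else [215,185]))*5+([0,0] if n=="top" else [400,0])))
print("foot edge pred",[inv("top",[c[0]+.03*np.cos(t),c[1]+.03*np.sin(t),.016]).tolist() for t in np.arange(0,6.28,.785)])
print("scene foot",[inv("scene",[c[0]+.03*np.cos(t),c[1]+.03*np.sin(t),.016]).tolist() for t in np.arange(0,6.28,.785)])
for yaw in (31,38,45):
  a=np.radians(yaw); w=np.array([np.cos(a),np.sin(a),0]); n=np.array([-w[1],w[0],0])
  print(yaw,[[inv(m,c+s*.019*n+.05*(np.cos(t)*w+np.sin(t)*np.array([0,0,1]))).tolist() for s in(-1,1) for t in (0,1.57,3.14)] for m in("top","scene")])
E
```

```text
top gen (np.float64(-47.46032652042883), np.float64(0.03476017613541355))
top gen (np.float64(-53.441123952324816), np.float64(0.04157783540202411))
top gen (np.float64(-45.178887645111956), np.float64(0.03565506493840676))
sc gen (np.float64(129.52687566930157), np.float64(0.03735770598653277))
long [0.67661258 0.10088433 0.15      ] [0.59461863 0.03464223 0.135     ] (np.float64(38.93439631430842), np.float64(0.1054088399894201))
centre top [0.63550453 0.06765666 0.144     ] scene [0.63632813 0.07698393 0.144     ] tri (array([0.63492217, 0.07139029, 0.13885835]), np.float64(0.007919678088052749))
foot edge pred [[229.0, 201.0], [198.0, 213.0], [185.0, 244.0], [197.0, 275.0], [229.0, 287.0], [260.0, 274.0], [273.0, 244.0], [261.0, 213.0]]
scene foot [[552.0, 310.0], [589.0, 317.0], [620.0, 299.0], [627.0, 268.0], [606.0, 242.0], [570.0, 236.0], [540.0, 253.0], [532.0, 284.0]]
31 [[[206.0, 116.0], [245.0, 161.0], [290.0, 250.0], [153.0, 146.0], [190.0, 194.0], [236.0, 282.0]], [[542.0, 228.0], [547.0, 104.0], [552.0, 86.0], [610.0, 231.0], [615.0, 106.0], [617.0, 89.0]]]
38 [[[196.0, 118.0], [243.0, 158.0], [296.0, 242.0], [147.0, 155.0], [192.0, 197.0], [247.0, 279.0]], [[553.0, 231.0], [547.0, 107.0], [542.0, 89.0], [620.0, 227.0], [615.0, 103.0], [606.0, 86.0]]]
45 [[[186.0, 122.0], [240.0, 155.0], [301.0, 232.0], [142.0, 164.0], [194.0, 200.0], [257.0, 276.0]], [[564.0, 233.0], [547.0, 110.0], [532.0, 93.0], [631.0, 223.0], [614.0, 100.0], [595.0, 84.0]]]
```

```bash
python3 -c "
from h import *
plan((.6355,.0685,.30,39),(.6355,.0685,.168,39))"
```

```text
t 7.07 tcp [ 0.4181 -0.3991  0.3025] yaw 150.0 gap 0.994 gf 0.0
[ 4.58 51.37  0.29] [ 1.00e-01 -0.00e+00  1.11e+02]
[ 4.59 51.36 13.49] [ 1.00e-01 -0.00e+00  1.11e+02]
```

carry_out:
  targets:
    - [[0.1, 1, 0, 0, 0, 3, 8.5], [0.3, 3.5, 0.3, 0, 0, 9, 8.5], [0.6, 6.5, 0.3, 0, 0, 15.5, 8.5], [0.9, 9.5, 0.3, 0, 0, 22, 8.5], [1.1, 12.5, 0.3, 0, 0, 28.5, 8.5], [1.4, 15.5, 0.3, 0, 0, 35, 8.5], [1.7, 18.5, 0.3, 0, 0, 41.5, 8.5], [1.9, 21.5, 0.3, 0, 0, 48, 8.5], [2.2, 24.5, 0.3, 0, 0, 54.5, 8.5], [2.4, 27, 0.3, 0, 0, 60, 8.5], [2.5, 28, 0.3, 0, 0, 63, 8.5], [2.5, 28, 0.3, 0, 0, 63, 8.5]]

```text
t: 8.07
tcp_pos: [0.5377, -0.1407, 0.2992]
tool_rot: [0.724, 0.69, 0.001, -0.0]
force: [-1.1, 0.2, 0.2]
finger_gap: 0.993
gripper_force: 0.0
```

```bash
python3 -c "
from h import *
plan((.6355,.0685,.30,39),(.6355,.0685,.168,39))"
```

```text
t 8.07 tcp [ 0.5377 -0.1407  0.2992] yaw 87.3 gap 0.993 gf 0.0
[21.36  8.78 -0.05] [-0.  -0.1 48.3]
[21.34  8.77 13.15] [-0.  -0.1 48.3]
```

carry_out:
  targets:
    - [[1.5, 0.6, 0, 0, 0, 3, 8.5], [4, 1.6, 0, 0, 0, 9, 8.5], [6.5, 2.7, 0, 0, 0, 15, 8.5], [9, 3.7, 0, 0, 0, 21, 8.5], [11.5, 4.7, 0, 0, 0, 27, 8.5], [14, 5.8, 0, 0, 0, 33, 8.5], [16.5, 6.8, 0, 0, 0, 39, 8.5], [19, 7.8, 0, 0, 0, 44, 8.5], [20.5, 8.4, 0, 0, 0, 47, 8.5], [21.3, 8.8, 0, 0, 0, 48, 8.5], [21.3, 8.8, 0, 0, 0, 48, 8.5], [21.3, 8.8, 0, 0, 0, 48, 8.5]]

```text
t: 9.07
tcp_pos: [0.6353, 0.0637, 0.2989]
tool_rot: [0.942, 0.335, -0.0, 0.0]
force: [0.5, -0.1, 0.3]
finger_gap: 0.998
gripper_force: 0.0
```

```bash
python3 - <<'E'
from h import *
plan((.6355,.0685,.168,39))
cv2.imwrite("pics/scene4.png",cams.snapshot("scene")[:,:,::-1])
b=cv2.imread("pics/scene4.png")[130:270,190:330]
cv2.imwrite("pics/c4.png",cv2.resize(b,(600,600),interpolation=2))
E
```

```text
t 9.07 tcp [0.6353 0.0637 0.2989] yaw 39.2 gap 0.998 gf 0.0
[ 0.33 -0.36 13.09] [-0.   0.   0.2]
```

View pics/c4.png

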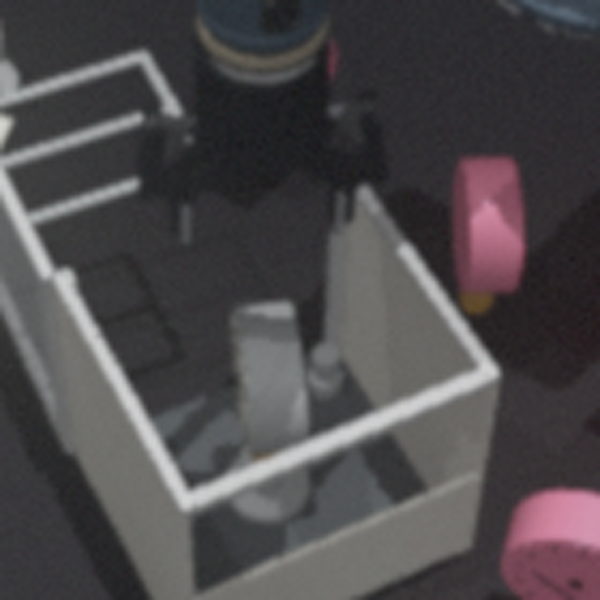

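The fingertips are at crop x ≈ 185 and 342, centred at 263. The gauge is at x ≈ 268, so the planned 3.5 mm correction centres the jaws on it, and I descend.

carry_out:
  targets:
    - [[0.3, -0.35, 1, 0, 0, 0, 8.5], [0.3, -0.35, 3, 0, 0, 0, 8.5], [0.3, -0.35, 5, 0, 0, 0, 8.5], [0.3, -0.35, 7, 0, 0, 0, 8.5], [0.3, -0.35, 8.5, 0, 0, 0, 8.5], [0.3, -0.35, 10, 0, 0, 0, 8.5], [0.3, -0.35, 11.5, 0, 0, 0, 8.5], [0.3, -0.35, 12.5, 0, 0, 0, 8.5], [0.3, -0.35, 13, 0, 0, 0, 8.5], [0.3, -0.35, 13, 0, 0, 0, 8.5], [0.3, -0.35, 13, 0, 0, 0, 7], [0.3, -0.35, 13, 0, 0, 0, 6]]

```text
t: 10.12
tcp_pos: [0.6361, 0.0678, 0.1702]
tool_rot: [0.943, 0.334, 0.001, 0.0]
force: [-0.0, -0.1, 0.1]
finger_gap: 0.742
gripper_force: 0.0
```

carry_out:
  targets:
    - [[0, 0, 0, 0, 0, 0, 5], [0, 0, 0, 0, 0, 0, 4.5], [0, 0, 0, 0, 0, 0, 4.2], [0, 0, 0, 0, 0, 0, 3.9], [0, 0, 0, 0, 0, 0, 3.6], [0, 0, 0, 0, 0, 0, 3], [0, 0, 0, 0, 0, 0, 3], [0, 0, 0, 0, 0, 0, 3], [0, 0, 0, 0, 0, 0, 3], [0, 0, 0, 0, 0, 0, 3]]
  force: 50

```text
t: 10.95
tcp_pos: [0.6355, 0.0683, 0.17]
tool_rot: [0.943, 0.334, 0.0, -0.0]
force: [-1.5, 1.4, 5.7]
finger_gap: 0.445
gripper_force: 49.9
```

carry_out:
  targets:
    - [[0, 0, -0.3, 0, 0, 0, 3], [0, 0, -1, 0, 0, 0, 3], [0, 0, -2, 0, 0, 0, 3], [0, 0, -3, 0, 0, 0, 3], [0, 0, -4, 0, 0, 0, 3], [0, 0, -5, 0, 0, 0, 3], [0, 0, -6, 0, 0, 0, 3], [0, 0, -7, 0, 0, 0, 3], [0, 0, -8, 0, 0, 0, 3], [0, 0, -8.8, 0, 0, 0, 3], [0, 0, -9.2, 0, 0, 0, 3], [0, 0, -9.2, 0, 0, 0, 3]]
  force: 70

```text
t: 11.95
tcp_pos: [0.6361, 0.068, 0.2628]
tool_rot: [0.943, 0.334, 0.001, 0.001]
force: [-0.5, -0.7, -5.3]
finger_gap: 0.439
gripper_force: 70.1
```

carry_out:
  targets:
    - [[0, 0, 0, 0, 0, 0, 3], [0, 0, 0, 0, 0, 0, 3], [0, 0, 0, 0, 0, 0, 3], [0, 0, 0, 0, 0, 0, 3], [0, 0, 0, 0, 0, 0, 3], [0, 0, 0, 0, 0, 0, 3], [0, 0, 0, 0, 0, 0, 3], [0, 0, 0, 0, 0, 0, 3]]

```text
t: 12.62
tcp_pos: [0.6354, 0.068, 0.2612]
tool_rot: [0.943, 0.334, -0.0, -0.0]
force: [0.4, -0.5, -6.3]
finger_gap: 0.437
gripper_force: 70.1
```

```bash
python3 - <<'E'
from h import *
plan();print(manip.sense()["force"])
a=cams.snapshot("scene")[:,:,::-1];b=cams.snapshot("top")[:,:,::-1]
cv2.imwrite("pics/c5.png",cv2.resize(np.hstack([a[110:270,180:340],b[105:265,175:335]]),(800,400),interpolation=2))
E
```

```text
t 12.62 tcp [0.6354 0.068  0.2612] yaw 39.0 gap 0.437 gf 70.1
[ 0.35043368 -0.50555001 -6.34682693]
```

View pics/c5.png

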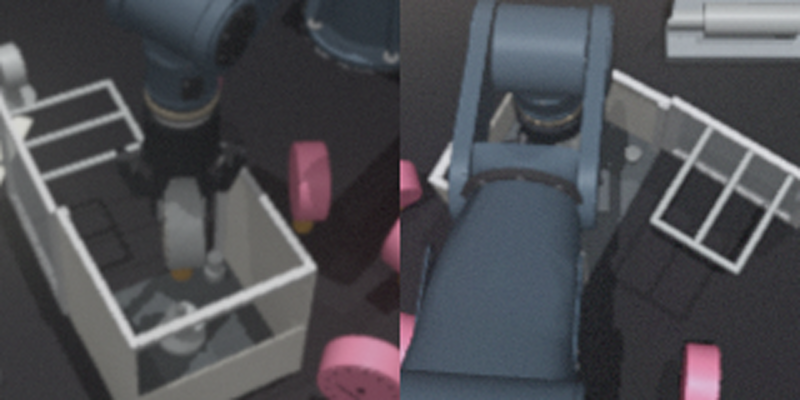

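The gauge hangs upright in the jaws at crop (183,225), with its brass socket at (180,272) well above the port at (183,325). The door is wide open, and the 6 N load matches the gauge's weight, so I hand in.

```bash
python3 -c "
from station import sign_off
print(sign_off())"
```

```text
the job is handed in; nothing more can be done
None
```

I swung the guard door about 90° open, lifted the gauge about 9 cm straight up (about 7 cm clear of the spigot's tip), and handed the job in with it held upright and still over the port; no verdict came back.

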